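# Hold a spring bolt compressed in the lever press for pinning

### The arm

A 7-joint arm with a two-finger parallel gripper is mounted at the origin on the work surface. World frame = base frame: x ahead of the robot, y to its left, z up, the work surface at z = 0. Lengths are in m, angles in degrees, forces in N, time in s.
With the tool pointing down it reaches from about 0.4 to 0.875 m from the base axis. Payload 6.5 kg.
Tool frame: the origin (TCP) lies at the very end of the fingers, on their centre line; the grasp point (between the pads) lies 19 mm behind it; z points along the fingers, y is the line along which they close (so a half turn about z gives the same grasp; the last joint's range is limited). The gripper opens to 85 mm and grips with 20 to 120 N. Pads are 22 mm wide; open, the fingers measure 114 mm over their backs; the gripper's body (76 mm by 85 mm) begins 54 mm behind the grasp point. The pads swing forward as they close: fully open they stand 13 mm farther back than shut.
Start: joints at [-74.897, 30.733, -0.252, 88.115, 0.149, 61.152, -4.079], TCP at [0.211, 0.615, 0.231] pointing down, gripper open.
Joint ranges: [-154.64, 154.64], [-21.42, 123.67], [-72.66, 72.17], [13.99, 137.28], [-74.86, 254.86], [10.95, 109.41], [-158.01, 158.01]. Speed limits (degrees/s): [136.94, 136.94, 180, 180, 180, 180, 180].

### API

Orientations are given as [roll, pitch, yaw] about the fixed x, y, z axes, in that order (R = Rz(yaw) Ry(pitch) Rx(roll)).
In Python, from bench import manip, vision, models gives the robot as it stands.
- The arm moves only by the tool step_arm, never from a script. Its argument "plan" is a list of rows, each a list of 7 numbers: the turn, a rotation vector about the world's x, y, z in units of 5 degrees (1.0 is 5 degrees), then the shift along the world's x, y, z in units of 2.5 cm (1.0 is 2.5 cm), then the finger opening in mm, from 0 to 85.4. In form: [[rx, ry, rz, tx, ty, tz, claw], ...]. A call has exactly 5 rows; each row shifts and turns the commanded pose from where the row before left it; what a row does not reach is not made up. A row lasts 1/10 s, in which the tool goes at most 50 mm and 8.59 degrees, less where a joint would pass 70% of its speed; a pose out of reach is approached as far as the arm can. A call with a number of a shift or a turn outside -1 to 1 is refused whole. A call with a gripper value outside its range is refused whole. The fingers move at their own pace and stop on an object; "force" is the grip in N (left out, the last holds). Time passes only in rows, so rows that do not move let the fingers close, or fill a call up. It gives the time, the measured TCP pose, the force, the opening and the grip force at its end, in the units of the state.
- manip.get_state(): the state, without advancing time (a new reading comes with each control period).
- vision.grab_frame(name): name is "scene" or "top"; returns the picture (400x640x3 uint8, blue, green, red); there is no depth.
- vision.get_calibration(name): a dict with "vertical_fov" (degrees; the focal length in pixels is half the picture's height over the tangent of half this angle, whatever the lens; pixels are square), "cx", "cy" (the principal point, pixels), "pose" (4x4, takes a point from camera to world coordinates). Camera axes: x right, y up, looking along -z (the intrinsics and any distortion apply to the point x, -y, -z); pixel columns grow to the right and rows downward; lengths in m; the calibration is good to about 2 mm. A picture is of the moment at which its call begins. get_calibration takes no time and is no camera call.
- manip.sign_off(): hands the job in; it is judged then, once.
Trained networks look in the newest picture that a camera, given by its name, has taken for a name from the list of things; names that differ only in an ending like _2 or _b are one class to them, and where a whole thing is asked for, a point or a joint stands for the part that bears it (a point fixed in the world has none). Each returns a list of dicts, best first, with "p" (0 to 1); they miss things now and then, are a little off and sometimes report something else, mostly with a low value. They report only what shows in the picture. A call takes as long as a camera call.
- models.trace(target, camera): "pixels" (400x640 bool, what is visible of it).
- models.spot_point(target, camera): "point" ([x, y, z] in m, in the coordinates of the camera as it stood for that picture, good to about 4 mm: a listed point, or the origin of a listed thing).
The state is a dict: "t": time; "q": joint angles; "qd": joint speeds; "effort": joint torques, N m; "tool_pos": TCP position; "orientation": TCP orientation; "wrist_force": force on the tool from outside, world axes, zero at the start; "wrist_torque": the same for the moment, N m; "width": opening from 0.0 (shut) to 1.0 (fully open); "grasp_force": force on a finger pad.
Only numpy, scipy, OpenCV 4.12 (cv2) and the standard library are available. Lean on these libraries where they do the work, as an engineer would, in place of code of your own. Each camera call takes 0.05 s, during which the arm holds its last target. There are 200 camera calls.

### The job

Lay the unpinned spring-bolt latch in the channel of the lever press, pin hole up, butt end towards the tail stop and bolt towards the ram, let go of it, then bring the press handle down until the ram has squeezed the latch up against the tail stop and pushed its bolt 12 mm in, so that the black ring on the bolt is level with the mouth of the housing. Finish while holding the handle there, steady, so that I can drop the taper pin in; leave the pinned latch and the other things on the bench where they are.

Things in the scene. Friction and masses are not known exactly. Their poses are not given: they have to be found in the camera images.
- latch: unpinned spring-bolt latch, loose, 190 g: brown wooden housing 80 x 36 x 36 mm, brass mouth plate and a 16 mm brass bolt standing 30 mm out at one end, empty dark pin hole in its top. Origin: centre of the housing's underside; x along the housing towards the bolt (housing -40 to +40 mm, bolt tip +70 mm), z up through the pin hole. Starts on the bench, pin hole up
- bolt (a joint): how far the latch's bolt has been pushed into its housing, m: 0 = fully out, 0.022 = stop. Spring: 12 N to start it moving, then 1 N more per mm (24 N at 12 mm). A black ring 2.5 mm wide round the bolt, its middle 12 mm out from the mouth when the bolt is out, is level with the mouth at 0.012
- bolt_tip (a point): the tip of the latch's bolt, on its axis, 18 mm above the housing's underside
- latch_butt (a point): centre of the latch's butt end (the end without the bolt), 18 mm above its underside, 40 mm behind its origin
- press: green lever press fixed to the bench, bed 350 x 100 mm. Origin: centre of the bed, at bench height; x along the bed from tail stop to head and lever, z up. Aluminium channel along x, floor 47 mm above the bench, between two fences 10 mm high and 45 mm apart that end 25 mm on the tail side of the origin. Head casting: x +83 to +167 mm, 136 mm high
- seat (a point): point on the channel floor midway between the fences, 64 mm from the press origin towards the tail stop (axes as the press). The latch fits with its origin near here, its x along the press's x
- tailstop: dark steel block clamped on the channel floor, a different place each time, 40 mm wide, 40 mm high, 34 mm long. Origin: foot of the middle of its face, on the channel floor; x (as the press's x) points from the face to the ram. The latch's butt end goes against the face
- ram: steel ram, pressing face 26 mm across. Origin: centre of that face, 65 mm above the bench on the channel's middle line, 24 mm to the head side of the press origin with the lever up. Moves towards the tail stop, 30 mm per rad of lever; with the latch against the stop it first crosses a gap of 14 to 24 mm to the bolt
- lever: the press lever: steel rod with a turned dark wooden handle 25 mm thick from 115 to 229 mm from the pivot. Origin: the pivot, in the press frame at x +125, y -56, z 95 mm. It swings about the press's y axis, angle q from 0 at rest to 1.5 rad, rising 60 degrees minus q from level, pointing away from the tail stop; its frame turns with it and is parallel to the press's at rest
- handle_grip (a point): point on the axis of the handle, 175 mm from the lever's pivot, where to take it. A spring brings the lever back up when let go: pressed at this point square to the lever it takes about 2 N at the start, 6 to 9 N at the end
- finished: pinned latch, loose, to be left alone: the same housing, but a steel pin head stands 7 mm up from its top and its bolt stands only 18 mm out. Origin and axes as the unpinned latch
- mallet: carver's mallet lying on the bench, 290 mm long, origin under its head, bystander
- chisel: chisel with orange handle, 255 mm long, origin near the ferrule at bench height, bystander
- tape: yellow tape measure 68 x 38 x 62 mm, origin under its middle, bystander
- walnut: dark walnut block 150 x 85 x 80 mm, origin under its middle, bystander
- square: try square with 190 mm steel blade, origin under its stock, bystander
- pindish: round steel dish of taper pins, 110 mm across, origin under its middle, bystander
- brush: bench brush, origin under it, bystander

How it is judged:
By the outcome, as a careful person would: the job done as asked, in the order asked, and still so for the second after the job is handed in, while the arm keeps its last pose, push and grip.
It also fails if it takes over 64 s, if anything falls off the work surface, if the arm or the gripper's body presses on something with over 40 N, if the wrist force passes 120 N, or if a joint passes its speed limit or range.

## Working session

There is one attempt and no reset: what is moved stays moved. The work goes in short steps, Python scripts to look and compute and a tool call to move; the robot and the scene stay as the last step left them, time stands still between calls to the robot, and variables do not carry over. Pictures are saved under pics/ and viewed, at most 10 in all, crops included, and the job is handed in when it is done.

Besides the shell and the picture viewer there is one more tool, called after "Request:" by a JSON object that holds its "api" and its "payload". step_arm: Moves the arm, as the interface text tells. Its arguments: {"type":"object","properties":{"plan":{"type":"array","items":{"type":"array","items":{"type":"number"}}},"force":{"type":"number"}},"required":["plan"]}

```bash
mkdir -p pics; ls
cat > h.py <<'E'
import numpy as np, cv2
from bench import manip, vision, models
def w(cam,p):
    T=np.array(vision.get_calibration(cam)["pose"]); return (T[:3,:3]@np.array(p)+T[:3,3])
def spot(n,cam):
    r=models.spot_point(n,cam)
    return [(round(d["p"],2),np.round(w(cam,d["point"])*1000).astype(int).tolist()) for d in r[:3]]
E
python3 - <<'E'
from h import *
for c in ("scene","top"):
    f=vision.grab_frame(c); cv2.imwrite(f"pics/{c}0.png",f)
    k=vision.get_calibration(c); print(c,{a:b for a,b in k.items() if a!="pose"},np.round(k["pose"],3).tolist())
    for n in ("latch","bolt_tip","latch_butt","press","seat","tailstop","ram","lever","handle_grip","finished"):
        print(n,spot(n,c))
print(manip.get_state())
E
```

```text
pics
scene {'vertical_fov': 48.685642450500474, 'cx': 325.01995519276204, 'cy': 197.12282064385124} [[-0.827, -0.3, 0.476, 1.316], [0.562, -0.429, 0.707, 1.066], [-0.008, 0.852, 0.524, 0.977], [0.0, 0.0, 0.0, 1.0]]
latch [(0.6, [410, 288, 0])]
bolt_tip [(0.4, [777, -200, -1])]
latch_butt [(0.59, [423, 325, 16]), (0.27, [446, -327, -2])]
press [(0.84, [618, 101, -4])]
seat [(0.56, [616, 165, 46])]
tailstop [(0.67, [620, 203, 47])]
ram [(0.45, [620, 75, 66])]
lever [(0.63, [570, -25, 99])]
handle_grip [(0.69, [574, -113, 248]), (0.65, [618, 205, 48]), (0.32, [692, -423, 5])]
finished [(0.43, [449, -323, 0])]
top {'vertical_fov': 54.33904992379484, 'cx': 315.7620123710865, 'cy': 203.04328645293958} [[-0.017, 0.982, -0.186, 0.368], [-1.0, -0.016, 0.006, -0.058], [0.003, 0.186, 0.983, 1.313], [0.0, 0.0, 0.0, 1.0]]
latch [(0.81, [408, 291, 3])]
bolt_tip [(0.51, [616, 209, 49]), (0.4, [381, 227, 18])]
latch_butt [(0.82, [430, 323, 19])]
press [(0.72, [626, 104, -1])]
seat [(0.79, [624, 167, 46])]
tailstop [(0.4, [623, 105, -2])]
ram [(0.69, [622, 78, 64])]
lever [(0.88, [572, -28, 94])]
handle_grip [(0.9, [573, -118, 250])]
finished [(0.66, [450, -321, 1]), (0.43, [776, -197, 0])]
{'t': 1.1, 'q': array([-74.89461192,  30.73485966,  -0.25352902,  88.11678514,
         0.14684663,  61.15220916,  -4.07798386]), 'qd': array([ 0.02331405, -0.06926275, -0.01181378, -0.02593629,  0.01797974,
        0.02540718,  0.04387186]), 'effort': array([ 1.75727719e-04, -5.83332860e+01,  1.04774538e+00, -2.59430945e+01,
        1.24265294e-02,  1.69815721e-03, -1.12190415e-05]), 'tool_pos': array([0.21049549, 0.61494147, 0.2312628 ]), 'orientation': array([-1.79996414e+02, -6.97287670e-04,  1.61105406e+02]), 'wrist_force': array([-0.608691  , -0.08754038,  0.07117678]), 'wrist_torque': array([ 0.01726539, -0.02663273, -0.02906887]), 'grasp_force': 0.0, 'width': 0.999878475797013}
```

View pics/top0.png

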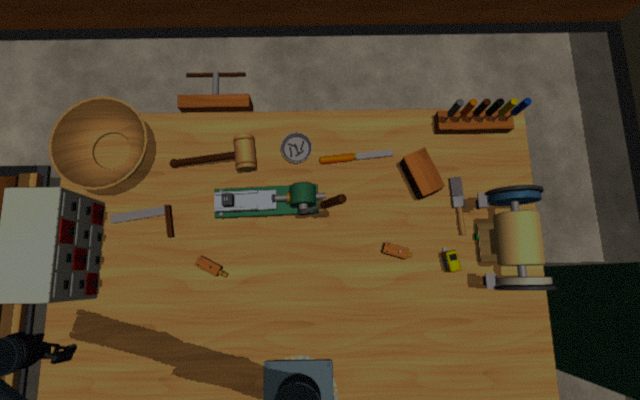

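View pics/scene0.png

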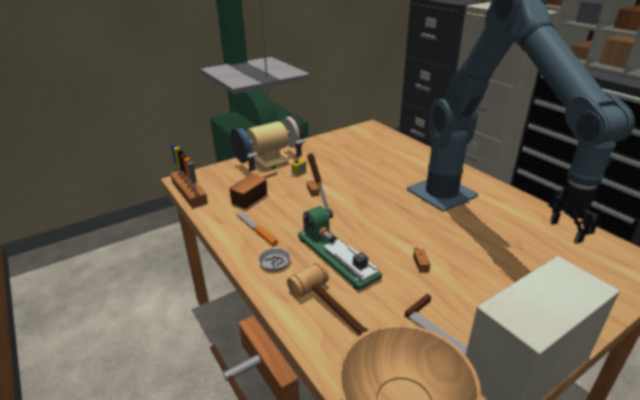

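The top view shows the unpinned latch at about (211,266) with its bolt pointing lower right. The press is at about (267,201), with the tail stop at (228,199) and the lever handle at (333,201). The pinned latch, at (396,250), is the one to leave alone. In the scene view the unpinned latch is at (422,260) and the press at (340,245).

```bash
cat >> h.py <<'E'
def proj(cam,P):
    k=vision.get_calibration(cam);T=np.array(k["pose"]);f=200/np.tan(np.radians(k["vertical_fov"]/2))
    c=(np.atleast_2d(P)-T[:3,3])@T[:3,:3]
    return np.c_[k["cx"]+f*c[:,0]/-c[:,2],k["cy"]-f*c[:,1]/-c[:,2]]
def pl(x,y,a,z,P):
    c,s=np.cos(a),np.sin(a);P=np.array(P,float)
    return np.c_[x+c*P[:,0]-s*P[:,1],y+s*P[:,0]+c*P[:,1],z+P[:,2]]
def box(x0,x1,y0,y1,z0,z1): return [(x,y,z) for x in(x0,x1) for y in(y0,y1) for z in(z0,z1)]
HOUS=box(-.04,.04,-.018,.018,0,.036); BOLT=box(.04,.07,-.008,.008,.01,.026)
def sil(cam,x,y,a,z,S=8,boxes=(HOUS,BOLT),roi=None):
    m=np.zeros((roi[3]*S,roi[2]*S),np.uint8)
    for b in boxes:
        p=(proj(cam,pl(x,y,a,z,b))+.5-np.array(roi[:2]))*S
        cv2.fillConvexPoly(m,cv2.convexHull(p.astype(np.int32)),1)
    return cv2.resize(m.astype(np.float32),(roi[2],roi[3]),interpolation=cv2.INTER_AREA)
def fitlatch(g,masks,z=None):
    from scipy.optimize import minimize
    def cost(v):
        return sum(((sil(c,v[0]/1e3,v[1]/1e3,v[2]/57.3,(v[3] if z is None else z)/1e3,roi=r)-m)**2).sum() for c,(m,r) in masks.items())
    best=None
    for i in range(3):
        s=np.array(g,float) if best is None else best.x
        sim=np.vstack([s]+[s+d for d in np.diag([5.,5,6,4])])
        best=minimize(cost,s,method="Nelder-Mead",options=dict(initial_simplex=sim,xatol=.05,fatol=.01))
    return best.x,best.fun
def masks(n,near):
    out={}
    for c in ("scene","top"):
        q=proj(c,np.array(near)/1e3)[0]
        for d in models.trace(n,c):
            ys,xs=np.nonzero(d["pixels"])
            if len(xs) and np.hypot(xs.mean()-q[0],ys.mean()-q[1])<15:
                r=(xs.min()-8,ys.min()-8,np.ptp(xs)+17,np.ptp(ys)+17)
                out[c]=(d["pixels"][r[1]:r[1]+r[3],r[0]:r[0]+r[2]].astype(np.float32),r);print(n,c,d["p"],len(xs));break
    return out
E
cat > m.py <<'E'
from h import *
from scipy.optimize import least_squares
loc=dict(press=(0,0,0),seat=(-64,0,47),ram=(24,0,65),lever=(125,-56,95),handle_grip=(212.5,-56,246.6))
obs=[]
for c in ("scene","top"):
  for k in range(2):
    vision.grab_frame(c)
    for n in loc:
        for d in models.spot_point(n,c):
            p=w(c,d["point"])*1e3
            e=pl(622,103,np.radians(-91),0,[loc[n]])[0]
            if np.linalg.norm(p-e)<25: obs.append((n,p));break
P=np.array([loc[n] for n,_ in obs],float);O=np.array([p for _,p in obs])
r=least_squares(lambda v:(pl(v[0],v[1],v[2],v[3],P)-O).ravel(),[622,103,-1.58,0],loss="soft_l1",f_scale=3).x
print("press",r,np.degrees(r[2]));print(np.round(np.c_[O-pl(*r,P)],0).tolist())
print(len(obs),"tail",[spot("tailstop",c) for c in("scene","top")])
m=masks("latch",(409,290,18));print(fitlatch([409,290,-117,0],m),fitlatch([409,290,-117,0],m,0))
for c in ("scene","top"):
    f=vision.grab_frame(c);f=cv2.resize(f,None,fx=5,fy=5,interpolation=cv2.INTER_CUBIC)
    a=fitlatch([409,290,-117,0],m,0)[0]
    def dr(pts,col,close=True): cv2.polylines(f,[((proj(c,pts)+.5)*5).astype(int)],close,col,1)
    L=lambda P:pl(a[0]/1e3,a[1]/1e3,a[2]/57.3,0,P); G=lambda P:pl(r[0]/1e3,r[1]/1e3,r[2],0,P)
    dr(L([(-.04,-.018,.036),(.04,-.018,.036),(.04,.018,.036),(-.04,.018,.036)]),(0,255,0)); dr(L([(.04,0,.018),(.07,0,.018)]),(255,0,0))
    dr(G([(-.175,-.05,.0),(.175,-.05,.0),(.175,.05,.0),(-.175,.05,.0)]),(0,0,255)); dr(G([(-.175,-.0225,.057),(-.025,-.0225,.057),(-.025,.0225,.057),(-.175,.0225,.057)]),(255,0,255))
    for t in (-.1,-.11): dr(G([(t,-.02,.087),(t,.02,.087)]),(0,255,255))
    x,y=dict(scene=(295,150),top=(190,160))[c]
    cv2.imwrite(f"pics/{c}1.png",f[y*5:y*5+600,x*5:x*5+800])
E
python3 m.py
```

```text
press [ 6.20921397e+02  1.02173329e+02 -1.53043078e+00 -5.86344263e-02] -87.68722473989983
[[-3.0, -0.0, -3.0], [-0.0, 2.0, -2.0], [-3.0, 1.0, 2.0], [-0.0, 0.0, 1.0], [1.0, 1.0, 1.0], [-4.0, 0.0, -5.0], [-0.0, -1.0, -1.0], [-4.0, -2.0, 1.0], [-1.0, 1.0, 2.0], [0.0, 1.0, 2.0], [0.0, 1.0, -2.0], [2.0, 1.0, 1.0], [1.0, -1.0, 1.0], [2.0, -2.0, 1.0], [-0.0, -3.0, 2.0], [3.0, 3.0, -2.0], [2.0, 3.0, 0.0], [2.0, -2.0, -3.0], [1.0, -1.0, -0.0], [-2.0, -4.0, 2.0]]
20 tail [[], [(0.77, [615, 209, 48])]]
latch scene 0.51 336
latch top 0.87 349
(array([ 4.09502044e+02,  2.92724759e+02, -1.18137127e+02,  3.66836270e-01]), np.float64(60.33740234375)) (array([ 409.29072796,  292.4154481 , -117.55231957,    3.07146939]), np.float64(59.8662109375))
```

View pics/top1.png

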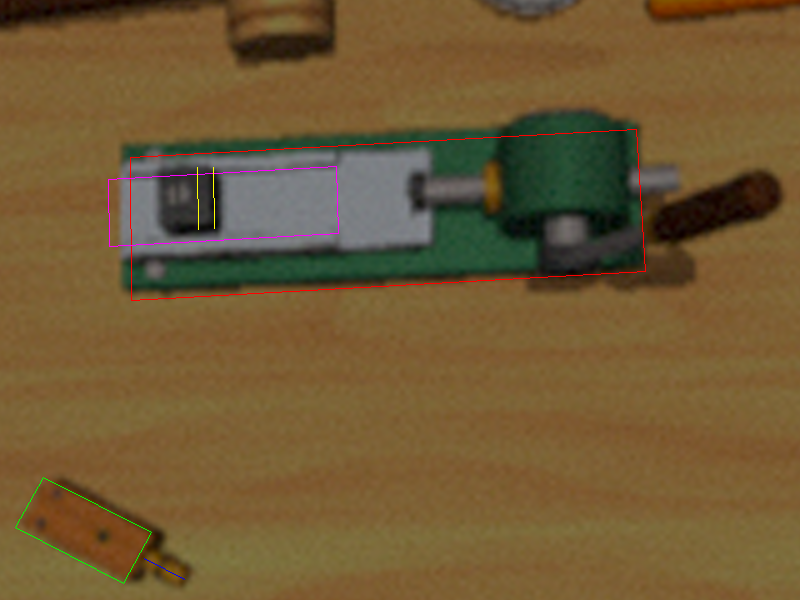

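View pics/scene1.png

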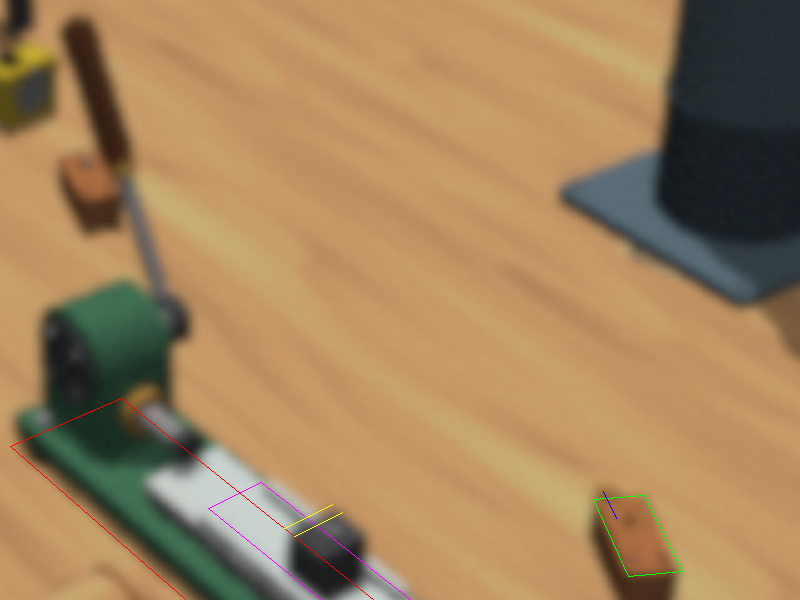

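The overlays agree with the pictures. The latch's green outline sits on its top face, with centre (409,292) and yaw -118°. The channel's centre line at the seat matches to about 1 mm, though its slope in the picture gives a press yaw near -89°. The tail-stop face lies between the yellow lines at about -104 mm. Moving over the latch now.

Request:
{"api": "step_arm", "payload": {"plan": [[0,0,-0.99,0.4,-0.645,-0.26,80],[0,0,-0.99,0.4,-0.645,-0.26,80],[0,0,-0.99,0.4,-0.645,-0.26,80],[0,0,-0.99,0.4,-0.645,-0.26,80],[0,0,-0.99,0.4,-0.645,-0.26,80]]}}

```text
t: 3.1
tool_pos: [0.2609, 0.5337, 0.1986]
orientation: [180.0, -0.0, 136.2]
wrist_force: [0.5, 1.2, -0.6]
width: 0.941
grasp_force: 0.0
```

Request:
{"api": "step_arm", "payload": {"plan": [[0,0,-0.99,0.4,-0.645,-0.26,75],[0,0,-0.99,0.4,-0.645,-0.26,75],[0,0,-0.99,0.4,-0.645,-0.26,75],[0,0,-0.99,0.4,-0.645,-0.26,75],[0,0,-0.99,0.4,-0.645,-0.26,75]]}}

```text
t: 3.6
tool_pos: [0.3109, 0.4532, 0.1662]
orientation: [180.0, -0.0, 111.4]
wrist_force: [0.8, -0.1, 1.1]
width: 0.876
grasp_force: 0.0
```

Request:
{"api": "step_arm", "payload": {"plan": [[0,0,-0.99,0.4,-0.645,-0.26,70],[0,0,-0.99,0.4,-0.645,-0.26,70],[0,0,-0.99,0.4,-0.645,-0.26,70],[0,0,-0.99,0.4,-0.645,-0.26,70],[0,0,-0.99,0.4,-0.645,-0.26,70]]}}

```text
t: 4.1
tool_pos: [0.3609, 0.3726, 0.1337]
orientation: [180.0, -0.0, 86.7]
wrist_force: [-0.0, -0.8, 0.3]
width: 0.819
grasp_force: 0.0
```

Request:
{"api": "step_arm", "payload": {"plan": [[0,0,-0.99,0.4,-0.645,-0.26,70],[0,0,-0.99,0.4,-0.645,-0.26,70],[0,0,-0.99,0.4,-0.645,-0.26,70],[0,0,-0.99,0.4,-0.645,-0.26,70],[0,0,-0.99,0.4,-0.645,-0.26,70]]}}

```text
t: 4.6
tool_pos: [0.4112, 0.2915, 0.1009]
orientation: [180.0, -0.0, 61.8]
wrist_force: [0.2, -0.5, 0.2]
width: 0.818
grasp_force: 0.0
```

Request:
{"api": "step_arm", "payload": {"plan": [[0,0,0,0,0,0,70],[0,0,0,0,0,0,70],[0,0,0,0,0,0,70],[0,0,0,0,0,0,70],[0,0,0,0,0,0,70]]}}

```text
t: 5.1
tool_pos: [0.4102, 0.2932, 0.1014]
orientation: [-180.0, -0.0, 62.2]
wrist_force: [-0.4, 0.4, -0.8]
width: 0.821
grasp_force: 0.0
```

Request:
{"api": "step_arm", "payload": {"plan": [[0,0,0,0,0,-0.8,70],[0,0,0,0,0,-0.8,70],[0,0,0,0,0,-0.8,70],[0,0,0,0,0,-0.7,70],[0,0,0,0,0,-0.45,70]]}}

```text
t: 5.6
tool_pos: [0.4099, 0.2926, 0.0115]
orientation: [-180.0, 0.0, 62.1]
wrist_force: [-0.6, 0.8, -0.3]
width: 0.819
grasp_force: 0.0
```

Request:
{"api": "step_arm", "payload": {"plan": [[0,0,0,0,0,0,45],[0,0,0,0,0,0,30],[0,0,0,0,0,0,25],[0,0,0,0,0,0,25],[0,0,0,0,0,0,25]], "force": 40}}

```text
t: 6.1
tool_pos: [0.411, 0.2929, 0.0133]
orientation: [180.0, -0.1, 62.1]
wrist_force: [-0.8, -0.2, 5.9]
width: 0.415
grasp_force: 41.8
```

Request:
{"api": "step_arm", "payload": {"plan": [[0,0,0,0,0,0,25],[0,0,0,0,0,0,25],[0,0,0,0,0,0,25],[0,0,0,0,0,0,25],[0,0,0,0,0,0,25]]}}

```text
t: 6.6
tool_pos: [0.4111, 0.2929, 0.0133]
orientation: [180.0, -0.1, 62.1]
wrist_force: [-0.5, 0.3, 6.8]
width: 0.414
grasp_force: 41.9
```

Request:
{"api": "step_arm", "payload": {"plan": [[0,0,0,0,0,0.4,25],[0,0,0,0,0,0.8,25],[0,0,0,0,0,1,25],[0,0,0,0,0,1,25],[0,0,0,0,0,1,25]]}}

```text
t: 7.1
tool_pos: [0.4101, 0.2921, 0.1188]
orientation: [-180.0, 0.0, 62.1]
wrist_force: [0.0, 0.3, -1.4]
width: 0.414
grasp_force: 40.8
```

Request:
{"api": "step_arm", "payload": {"plan": [[0,0,0.95,0.7,-0.4,0.2,25],[0,0,0.95,0.7,-0.4,0.2,25],[0,0,0.95,0.7,-0.4,0.2,25],[0,0,0.95,0.7,-0.4,0.2,25],[0,0,0.95,0.7,-0.4,0.2,25]]}}

```text
t: 7.6
tool_pos: [0.4981, 0.2417, 0.1431]
orientation: [-180.0, 0.0, 86.0]
wrist_force: [-0.2, 0.6, -2.4]
width: 0.415
grasp_force: 40.8
```

Request:
{"api": "step_arm", "payload": {"plan": [[0,0,0.95,0.6,-0.5,0,25],[0,0,0,0.6,-0.5,0,25],[0,0,0,0.6,-0.5,0,25],[0,0,0,0.6,-0.5,0,25],[0,0,0,0.6,-0.5,0,25]]}}

```text
t: 8.1
tool_pos: [0.573, 0.1791, 0.1428]
orientation: [-180.0, 0.0, 90.6]
wrist_force: [0.9, -0.1, -1.9]
width: 0.413
grasp_force: 40.8
```

```bash
cat > m2.py <<'E'
from h import *
for c in("scene","top"):
    f=vision.grab_frame(c)
    for n in("latch","latch_butt","bolt_tip","tailstop","seat"): print(c,n,spot(n,c))
s=manip.get_state();print(s["t"],s["tool_pos"],s["orientation"])
E
python3 m2.py
```

```text
scene latch [(0.7, [576, 175, 127])]
scene latch_butt [(0.78, [569, 219, 144])]
scene bolt_tip [(0.29, [810, -4, -2])]
scene tailstop [(0.78, [617, 205, 47])]
scene seat [(0.72, [619, 167, 48])]
top latch [(0.73, [575, 180, 130]), (0.32, [574, -116, 250])]
top latch_butt [(0.3, [773, -198, 2])]
top bolt_tip [(0.47, [577, 105, 149])]
top tailstop [(0.21, [625, 103, -5])]
top seat [(0.64, [620, 166, 46])]
8.7 [0.5727122  0.18035108 0.14256715] [-1.79990452e+02 -4.26444473e-03  9.06427174e+01]
```

Request:
{"api": "step_arm", "payload": {"plan": [[0,0,0.08,0.5,-0.2,0,25],[0,0,0,0.5,-0.2,0,25],[0,0,0,0.5,-0.2,0,25],[0,0,0,0.4,-0.16,0,25],[0,0,0,0,0,-0.4,25]]}}

```text
t: 9.2
tool_pos: [0.6238, 0.1593, 0.1335]
orientation: [179.7, 0.0, 90.9]
wrist_force: [-0.3, -0.3, -2.0]
width: 0.413
grasp_force: 40.9
```

Request:
{"api": "step_arm", "payload": {"plan": [[0,0,0,0,0,-0.8,25],[0,0,0,0,0,-0.7,25],[0,0,0,0,0,-0.3,25],[0,0,0,0,0,0,25],[0,0,0,0,0,0,25]]}}

```text
t: 9.7
tool_pos: [0.6208, 0.161, 0.0879]
orientation: [180.0, -0.0, 91.0]
wrist_force: [-0.3, 0.3, -1.8]
width: 0.416
grasp_force: 40.8
```

```bash
python3 m2.py
python3 - <<'E'
from h import *
f=vision.grab_frame("scene");g=vision.grab_frame("top")
a=cv2.resize(f[200:300,300:420],(600,500),interpolation=cv2.INTER_CUBIC)
cv2.imwrite("pics/s2.png",a)
E
```

```text
scene latch [(0.39, [449, -327, -2])]
scene latch_butt [(0.7, [617, 198, 90]), (0.57, [598, -548, -6])]
scene bolt_tip []
scene tailstop [(0.78, [618, 203, 49])]
scene seat [(0.56, [618, 166, 46])]
top latch [(0.69, [624, 157, 79])]
top latch_butt [(0.66, [775, -202, 2]), (0.26, [626, 107, -2])]
top bolt_tip [(0.38, [621, 85, 95]), (0.25, [773, -200, 0])]
top tailstop [(0.56, [628, 88, 95])]
top seat [(0.67, [621, 166, 46])]
10.3 [0.62047181 0.16096315 0.08754494] [-1.79998653e+02  2.79929732e-03  9.10056621e+01]
```

View pics/s2.png

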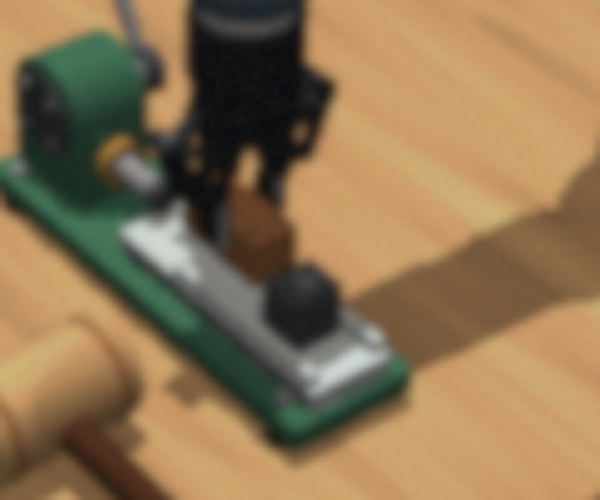

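The enlarged scene view shows the housing at (265,240) held over the channel, in line with it and just short of the tail stop at (300,300). Lowering it.

Request:
{"api": "step_arm", "payload": {"plan": [[0,0,0,0,0,-0.4,25],[0,0,0,0,0,-0.3,25],[0,0,0,0,0,-0.2,25],[0,0,0,0,0,-0.08,25],[0,0,0,0,0,0,25]]}}

```text
t: 10.9
tool_pos: [0.6202, 0.1608, 0.0625]
orientation: [-180.0, 0.0, 91.0]
wrist_force: [0.3, -0.1, -2.3]
width: 0.41
grasp_force: 40.9
```

Request:
{"api": "step_arm", "payload": {"plan": [[0,0,0,0,0,-0.04,25],[0,0,0,0,0,-0.04,25],[0,0,0,0,0,-0.04,25],[0,0,0,0,0,0,25],[0,0,0,0,0,0,25]]}}

```text
t: 11.4
tool_pos: [0.6207, 0.161, 0.0604]
orientation: [180.0, -0.0, 91.0]
wrist_force: [-0.7, -0.4, 0.3]
width: 0.411
grasp_force: 41.2
```

Request:
{"api": "step_arm", "payload": {"plan": [[0,0,0,0,0,-0.02,25],[0,0,0,0,0,0,40],[0,0,0,0,0,0,55],[0,0,0,0,0,0,60],[0,0,0,0,0,0,60]]}}

```text
t: 11.9
tool_pos: [0.6205, 0.161, 0.0595]
orientation: [180.0, 0.0, 91.0]
wrist_force: [0.1, -0.5, 0.1]
width: 0.702
grasp_force: 0.0
```

Request:
{"api": "step_arm", "payload": {"plan": [[0,0,0,0,0,0.5,60],[0,0,0,0,0,1,60],[0,0,0,0,0,1,60],[0,0,0,0,0,1,60],[0,0,0,0,0,1,60]]}}

```text
t: 12.4
tool_pos: [0.6207, 0.1608, 0.1741]
orientation: [180.0, -0.0, 91.0]
wrist_force: [1.2, -0.4, -0.2]
width: 0.703
grasp_force: 0.0
```

Request:
{"api": "step_arm", "payload": {"plan": [[0,0,0,-0.4,0,1,60],[0,0,0,-0.4,0,1,60],[-0.8,0,0,-0.4,0,1,60],[-0.8,0,0,-0.4,0,1,60],[-0.8,0,0,-0.3,0,1,60]]}}

```text
t: 12.9
tool_pos: [0.5726, 0.1606, 0.2994]
orientation: [-179.9, 12.1, 90.9]
wrist_force: [0.3, 0.4, 0.1]
width: 0.703
grasp_force: 0.0
```

```bash
python3 m2.py
python3 - <<'E'
from h import *
for c in("scene","top"):
    f=vision.grab_frame(c); print(spot("handle_grip",c),spot("lever",c))
    x,y=dict(scene=(300,200),top=(205,165))[c]
    cv2.imwrite(f"pics/{c}3.png",cv2.resize(f[y:y+80,x:x+128],(800,500),interpolation=cv2.INTER_CUBIC))
m=masks("latch",(620,160,65));print(fitlatch([620,160,-89,47],m))
E
```

```text
scene latch [(0.64, [814, -4, -2]), (0.56, [626, 154, 46])]
scene latch_butt []
scene bolt_tip []
scene tailstop [(0.72, [618, 206, 49])]
scene seat [(0.72, [619, 168, 48]), (0.21, [623, 155, 47])]
top latch [(0.66, [621, 160, 49])]
top latch_butt [(0.6, [622, 198, 66])]
top bolt_tip [(0.62, [626, 85, 68])]
top tailstop [(0.71, [616, 202, 50])]
top seat [(0.63, [620, 166, 48])]
13.5 [0.572971   0.16035831 0.29663693] [-179.74965829   12.01682722   90.9829034 ]
[(0.9, [576, -113, 245])] [(0.85, [568, -27, 97])]
[(0.94, [571, -115, 248])] [(0.61, [574, -26, 92]), (0.3, [599, -547, 3])]
latch scene 0.73 292
latch top 0.92 383
(array([620.38725693, 159.80009077, -90.91397239,  48.62501392]), np.float64(116.509033203125))
```

View pics/top3.png

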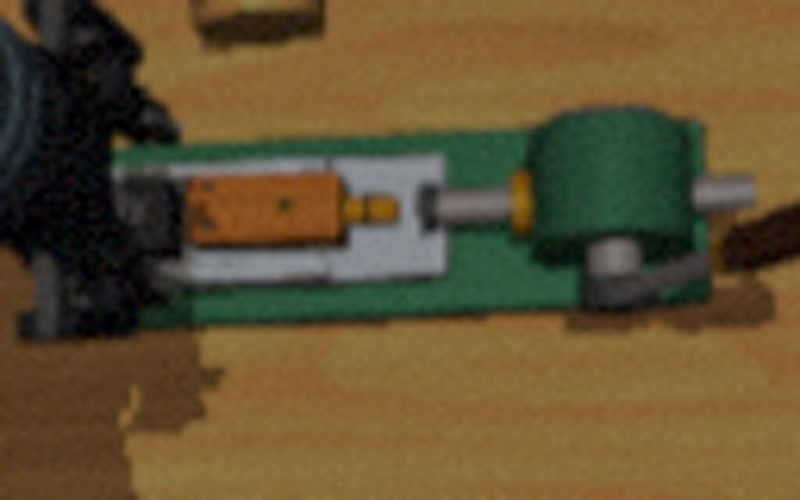

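The latch lies flat in the channel, pin hole up at (285,205). Its butt at x=188 is a few mm from the stop and its bolt at (375,208) faces the ram at (428,203). Next is the handle, with the tool tilted about 45° towards square.

Request:
{"api": "step_arm", "payload": {"plan": [[-0.66,0,0,0,-0.885,0.02,60],[-0.66,0,0,0,-0.885,0.02,60],[-0.66,0,0,0,-0.885,0.02,60],[-0.66,0,0,0,-0.885,0.02,60],[-0.66,0,0,0,-0.885,0.02,60]]}}

```text
t: 14.4
tool_pos: [0.5731, 0.0497, 0.2998]
orientation: [-179.5, 28.6, 91.2]
wrist_force: [0.1, -0.0, -0.3]
width: 0.701
grasp_force: 0.0
```

Request:
{"api": "step_arm", "payload": {"plan": [[-0.66,0,0,0,-0.885,0.02,60],[-0.66,0,0,0,-0.885,0.02,60],[-0.66,0,0,0,-0.885,0.02,60],[-0.66,0,0,0,-0.885,0.02,60],[-0.66,0,0,0,-0.885,0.02,60]]}}

```text
t: 14.9
tool_pos: [0.5732, -0.0608, 0.3022]
orientation: [-179.0, 45.1, 91.4]
wrist_force: [0.3, 0.7, -0.9]
width: 0.704
grasp_force: 0.0
```

Request:
{"api": "step_arm", "payload": {"plan": [[0,0,0,0,0,0,60],[0,0,0,0,0,0,60],[0,0,0,0,0,0,60],[0,0,0,0,0,0,60],[0,0,0,0,0,0,60]]}}

```text
t: 15.4
tool_pos: [0.5733, -0.0598, 0.3022]
orientation: [-179.0, 44.9, 91.4]
wrist_force: [-0.3, 0.2, -0.1]
width: 0.702
grasp_force: 0.0
```

Request:
{"api": "step_arm", "payload": {"plan": [[0,0,0,0,-0.65,-0.65,60],[0,0,0,0,-0.65,-0.65,60],[0,0,0,0,-0.65,-0.65,60],[0,0,0,0,-0.55,-0.55,60],[0,0,0,0,-0.4,-0.4,60]]}}

```text
t: 15.9
tool_pos: [0.5726, -0.1336, 0.2289]
orientation: [-179.0, 45.0, 91.4]
wrist_force: [0.8, 0.8, 0.8]
width: 0.703
grasp_force: 0.0
```

Request:
{"api": "step_arm", "payload": {"plan": [[0,0,0,0,0,0,40],[0,0,0,0,0,0,20],[0,0,0,0,0,0,15],[0,0,0,0,0,0,15],[0,0,0,0,0,0,15]], "force": 40}}

```text
t: 16.4
tool_pos: [0.5721, -0.1322, 0.2299]
orientation: [-178.9, 45.0, 91.4]
wrist_force: [-5.4, 1.1, 1.9]
width: 0.276
grasp_force: 39.1
```

Run:
```python
from h import *
for c in("scene","top"):
    f=vision.grab_frame(c); print(spot("handle_grip",c),spot("lever",c))
x,y=270,150
f=vision.grab_frame("scene");cv2.imwrite("pics/s4.png",cv2.resize(f[y:y+125,x:x+160],(800,625)[:2] and (640,500),interpolation=cv2.INTER_CUBIC))
print(manip.get_state())
```

```text
[(0.86, [573, -113, 248])] [(0.57, [569, -24, 98]), (0.44, [808, -2, 0])]
[(0.59, [573, -117, 247])] [(0.78, [569, -24, 94])]
{'t': 16.75, 'q': array([-41.09920138,  36.07700677,  36.47580693, 104.78823869,
        28.98957983,  56.46417181, -26.53748818]), 'qd': array([-0.06736003,  0.01498528,  0.04131729, -0.04398078, -0.00853059,
        0.04393231, -0.07746703]), 'effort': array([-4.00402711e-02, -4.78711939e+01,  1.21544874e+01, -2.11191076e+01,
        2.72274032e+00, -2.21527554e-02,  2.58607230e-03]), 'tool_pos': array([ 0.57209735, -0.13222658,  0.22996886]), 'orientation': array([-178.89251299,   44.98808891,   91.4320538 ]), 'wrist_force': array([-5.34337496,  1.17759058,  2.36712745]), 'wrist_torque': array([ 0.57445607,  0.70542822, -0.66119351]), 'grasp_force': 39.052068293094635, 'width': 0.2786873023701111}
```

View pics/s4.png

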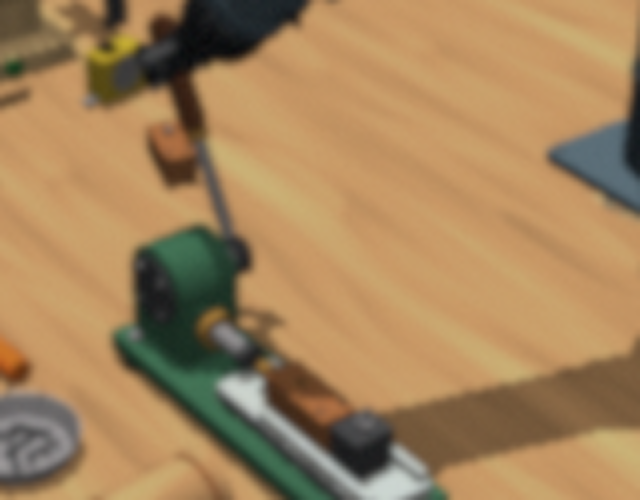

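Request:
{"api": "step_arm", "payload": {"plan": [[1,0,0,-0.04,-0.452,-0.396,15],[1,0,0,0,-0.42,-0.436,15],[1,0,0,0,-0.376,-0.472,15],[1,0,0,0,-0.336,-0.504,15],[0,0,0,0,0,0,15]]}}

```text
t: 17.25
tool_pos: [0.5737, -0.172, 0.1846]
orientation: [-179.9, 24.7, 90.9]
wrist_force: [1.8, 2.6, 1.9]
width: 0.279
grasp_force: 41.3
```

Request:
{"api": "step_arm", "payload": {"plan": [[0.5,0,0,0,-0.148,-0.262,15],[0.5,0,0,0,-0.14,-0.266,15],[0.5,0,0,0,-0.127,-0.274,15],[0.5,0,0,0,-0.117,-0.278,15],[0,0,0,0,0,0,15]]}}

```text
t: 17.75
tool_pos: [0.5743, -0.185, 0.1583]
orientation: [-180.0, 14.9, 91.0]
wrist_force: [3.0, 1.4, 3.0]
width: 0.278
grasp_force: 41.6
```

Request:
{"api": "step_arm", "payload": {"plan": [[0.5,0,0,0,-0.102,-0.285,15],[0.5,0,0,0,-0.09,-0.287,15],[0,0,0,0,0,0,15],[0,0,0,0,0,0,15],[0,0,0,0,0,0,15]]}}

```text
t: 18.25
tool_pos: [0.5745, -0.1896, 0.1447]
orientation: [179.9, 10.0, 91.1]
wrist_force: [3.5, 1.6, 5.0]
width: 0.276
grasp_force: 41.9
```

```bash
cat > m3.py <<'E'
from h import *
import sys
for k in range(2):
  for c in("scene","top"):
    f=vision.grab_frame(c)
    for n in("ram","bolt_tip","latch_butt","latch","tailstop","handle_grip"): print(c,n,spot(n,c)[:2])
    x,y=dict(scene=(320,215),top=(215,175))[c]
    cv2.imwrite(f"pics/{c}{sys.argv[1]}.png",cv2.resize(f[y:y+60,x:x+80],(800,600),interpolation=cv2.INTER_CUBIC))
s=manip.get_state();print(s["t"],s["tool_pos"],s["orientation"],s["wrist_force"],s["wrist_torque"])
E
python3 m3.py 5
```

```text
scene ram [(0.62, [619, 97, 67])]
scene bolt_tip []
scene latch_butt [(0.72, [618, 204, 64]), (0.2, [558, 431, 3])]
scene latch [(0.67, [623, 164, 46])]
scene tailstop [(0.52, [619, 204, 47])]
scene handle_grip [(0.65, [579, -187, 170])]
top ram [(0.43, [623, 94, 65]), (0.18, [622, 202, 62])]
top bolt_tip [(0.61, [626, 92, 67])]
top latch_butt [(0.85, [622, 201, 63]), (0.43, [776, -198, 1])]
top latch [(0.87, [623, 168, 47])]
top tailstop []
top handle_grip [(0.46, [620, 168, 47]), (0.42, [575, -187, 171])]
scene ram [(0.69, [569, -24, 98]), (0.55, [619, 97, 65])]
scene bolt_tip [(0.16, [617, 204, 66])]
scene latch_butt [(0.65, [617, 207, 64])]
scene latch [(0.67, [625, 163, 47]), (0.16, [617, 96, 67])]
scene tailstop [(0.81, [618, 205, 49]), (0.57, [621, 165, 44])]
scene handle_grip []
top ram [(0.65, [623, 94, 65])]
top bolt_tip [(0.4, [623, 97, 67])]
top latch_butt [(0.88, [618, 200, 64])]
top latch [(0.61, [624, 164, 48])]
top tailstop [(0.57, [615, 204, 48])]
top handle_grip [(0.58, [574, -186, 171])]
19.65 [ 0.57446524 -0.18957666  0.14476977] [179.93088285  10.04644003  91.13376323] [2.57318929 1.50962406 5.87630375] [ 0.3513648  -0.16800681  0.27741061]
```

View pics/top5.png

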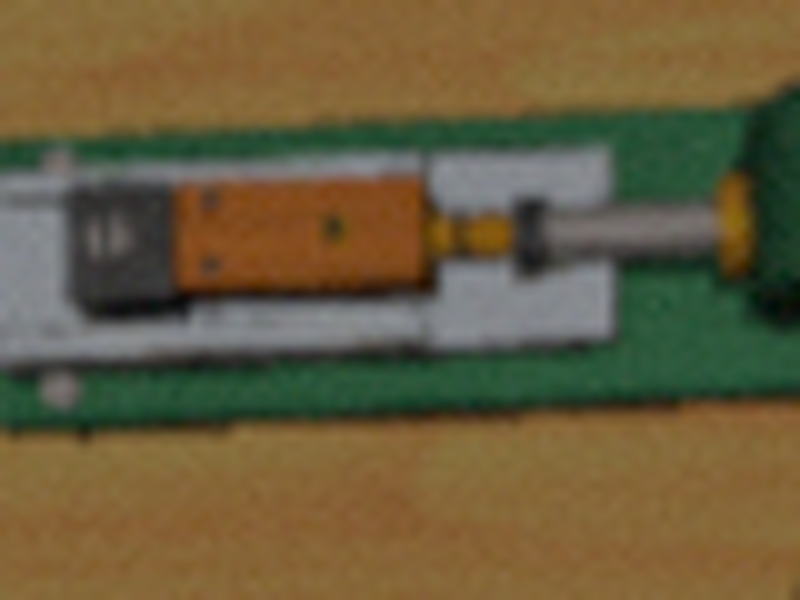

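The top view shows the butt against the stop at x≈175 and the ram face at x≈517 touching the bolt. The ring, at x≈458, is still well out from the mouth at about 436. I'll back the lever up in 1° steps to find where the bolt spring starts from the force step.

```bash
cat > fr.py <<'E'
from h import *
F=[]
for i in range(6):
    vision.grab_frame("top"); s=manip.get_state(); F.append(np.r_[s["wrist_force"],s["tool_pos"]*1e3,s["orientation"][1]])
m=np.mean(F,0); q=45-m[6]; phi=np.radians(60-q)
print("t",s["t"],"q",round(q,2),"Ftan",round(m[1]*np.sin(phi)+m[2]*np.cos(phi),2),"tcp",np.round(m[3:6],1),"ang",round(np.degrees(np.arctan2(m[5]-95,-23.8-m[4])),2))
E
python3 fr.py
```

```text
t 19.95 q 34.95 Ftan 5.3 tcp [ 574.5 -189.6  144.8] ang 16.71
```

Request:
{"api": "step_arm", "payload": {"plan": [[-0.2,0,0,0,0.035,0.116,15],[0,0,0,0,0,0,15],[0,0,0,0,0,0,15],[0,0,0,0,0,0,15],[0,0,0,0,0,0,15]]}}

```text
t: 20.45
tool_pos: [0.5744, -0.1887, 0.1476]
orientation: [179.9, 11.1, 91.1]
wrist_force: [3.1, 2.2, 5.2]
width: 0.281
grasp_force: 41.9
```

```bash
python3 fr.py
```

```text
t 20.75 q 33.94 Ftan 5.42 tcp [ 574.4 -188.7  147.5] ang 17.67
```

Request:
{"api": "step_arm", "payload": {"plan": [[-0.2,0,0,0,0.037,0.115,15],[0,0,0,0,0,0,15],[0,0,0,0,0,0,15],[0,0,0,0,0,0,15],[0,0,0,0,0,0,15]]}}

```text
t: 21.25
tool_pos: [0.5744, -0.1878, 0.1504]
orientation: [180.0, 12.1, 91.1]
wrist_force: [4.5, 1.4, 5.0]
width: 0.278
grasp_force: 41.8
```

```bash
python3 fr.py
```

```text
t 21.55 q 32.95 Ftan 5.3 tcp [ 574.4 -187.8  150.4] ang 18.65
```

Request:
{"api": "step_arm", "payload": {"plan": [[-0.2,0,0,0,0.039,0.114,15],[0,0,0,0,0,0,15],[0,0,0,0,0,0,15],[0,0,0,0,0,0,15],[0,0,0,0,0,0,15]]}}

```text
t: 22.05
tool_pos: [0.5743, -0.1871, 0.1528]
orientation: [180.0, 13.0, 91.1]
wrist_force: [6.0, 2.1, 3.6]
width: 0.277
grasp_force: 41.8
```

```bash
python3 fr.py
```

```text
t 22.35 q 31.98 Ftan 4.09 tcp [ 574.3 -187.1  152.8] ang 19.49
```

Request:
{"api": "step_arm", "payload": {"plan": [[-0.2,0,0,0,0.041,0.114,15],[0,0,0,0,0,0,15],[0,0,0,0,0,0,15],[0,0,0,0,0,0,15],[0,0,0,0,0,0,15]]}}

```text
t: 22.85
tool_pos: [0.5742, -0.1861, 0.1555]
orientation: [-180.0, 14.0, 91.1]
wrist_force: [6.8, 1.8, 3.0]
width: 0.278
grasp_force: 41.7
```

```bash
python3 fr.py
```

```text
t 23.15 q 30.98 Ftan 3.4 tcp [ 574.2 -186.1  155.5] ang 20.45
```

Request:
{"api": "step_arm", "payload": {"plan": [[0.48,0,0,0.01,-0.096,-0.274,15],[0.48,0,0,0.01,-0.084,-0.278,15],[0.48,0,0,0,-0.072,-0.281,15],[0.48,0,0,0,-0.061,-0.284,15],[0.48,0,0,0,-0.049,-0.286,15]]}}

```text
t: 23.65
tool_pos: [0.5747, -0.195, 0.1205]
orientation: [179.8, 1.9, 91.1]
wrist_force: [5.0, 1.8, 6.1]
width: 0.28
grasp_force: 42.2
```

Request:
{"api": "step_arm", "payload": {"plan": [[0.48,0,0,0,-0.037,-0.288,15],[0.48,0,0,0,-0.025,-0.289,15],[0.48,0,0,0,-0.012,-0.29,15],[0.48,0,0,0,0,-0.29,15],[0,0,0,0,0,0,15]]}}

```text
t: 24.15
tool_pos: [0.5749, -0.1969, 0.0912]
orientation: [179.6, -7.7, 91.0]
wrist_force: [6.0, 2.1, 9.0]
width: 0.28
grasp_force: 42.6
```

```bash
python3 fr.py
python3 - <<'E'
from h import *
print(manip.get_state()["wrist_force"])
E
```

```text
t 24.45 q 52.62 Ftan 8.33 tcp [ 574.9 -196.9   91.9] ang -1.02
[6.18365056 1.79280959 8.40509416]
```

Request:
{"api": "step_arm", "payload": {"plan": [[0.26,0,0,0.01,0.004,-0.156,15],[0.26,0,0,0.01,0.008,-0.156,15],[0,0,0,0,0,0,15],[0,0,0,0,0,0,15],[0,0,0,0,0,0,15]]}}

```text
t: 24.95
tool_pos: [0.5749, -0.1966, 0.0842]
orientation: [179.6, -10.2, 91.1]
wrist_force: [4.9, 0.8, 9.0]
width: 0.28
grasp_force: 42.4
```

```bash
python3 fr.py
python3 - <<'E'
from h import *
A=[];L=[]
for c,(x,y) in dict(top=(215,175),scene=(320,215)).items():
    f=np.mean([vision.grab_frame(c).astype(float) for _ in range(8)],0)
    A.append(cv2.resize(f.clip(0,255).astype(np.uint8)[y+8:y+46,x+10:x+74],(780,463),interpolation=cv2.INTER_CUBIC) if c=="top" else None)
    print([spot(n,c)[:1] for n in("ram","latch_butt","latch","bolt_tip")])
cv2.imwrite("pics/t6.png",A[0])
E
```

```text
t 25.25 q 55.21 Ftan 8.28 tcp [ 574.9 -196.6   84.2] ang -3.58
[[(0.64, [623, 105, 65])], [(0.62, [624, 202, 64])], [(0.76, [622, 168, 50])], [(0.59, [626, 106, 67])]]
[[(0.64, [619, 108, 66])], [(0.72, [617, 206, 65])], [(0.66, [620, 104, -3])], []]
```

View pics/t6.png

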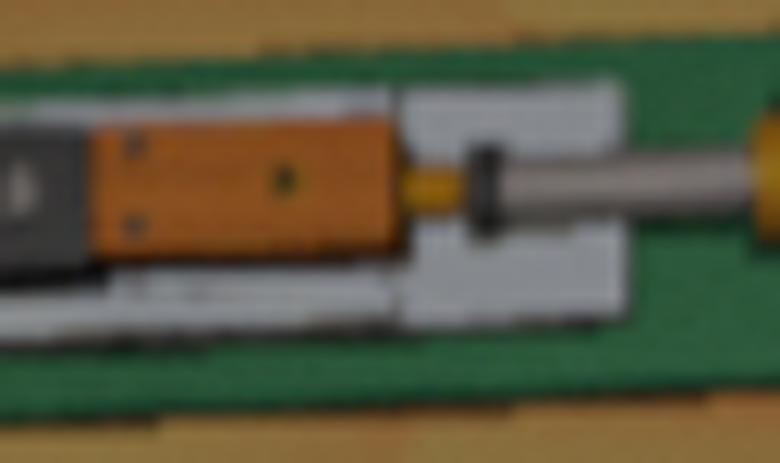

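The averaged top view shows the butt on the stop at x≈90. The mouth is at about 403 and the ram face at about 470, so about 17.6 mm of bolt stands out, and the ring has gone into the mouth. This agrees with 12 mm of travel from the spring's start, so I'm handing it in.

```bash
python3 -c "
from bench import manip
print(manip.get_state()['tool_pos'],manip.sign_off())"
```

```text
the job is handed in; nothing more can be done
[ 0.57491743 -0.19657609  0.08424407] None
```

The job is handed in: the latch lies in the channel, pin hole up and butt against the tail stop, with its bolt pushed about 12 mm in (ring at the mouth), and the arm is holding the handle steady for the taper pin.

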